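# Fasten the stop bracket of the hub jig with its quarter-turn thumbscrew

### The arm

A 6-joint arm with a two-finger parallel gripper is mounted at the origin on a cart in front of the work surface, level with it; the furniture and walls round the work are solid. World frame = base frame: x ahead of the robot, y to its left, z up, the work surface at z = 0. Lengths are in mm, angles in rad, forces in N, time in s.
With the tool pointing down it reaches from about 400 to 925 mm from the base axis. Payload 12.5 kg.
Tool frame: the origin (TCP) lies midway between the tips of the shut fingers; the grasp point (between the pads) lies 19 mm behind it; z points along the fingers, y is the line along which they close (so a half turn about z gives the same grasp; the last joint's range is limited). The gripper opens to 95 mm and grips with 3 to 60 N. Pads are 20 mm wide; open, the fingers measure 119 mm over their backs; the gripper's body (75 mm by 180 mm) begins 59 mm behind the grasp point.
Start: joints at [1.019, 0.491, 1.559, -0, 1.092, -0.106], TCP at [269.474, 563.942, 214.661] pointing down, gripper open.
Joint ranges: [-3.1, 3.1], [-0.84, 2.19], [0.05, 2.79], [-1.13, 4.28], [0.06, 2.93], [-2.69, 2.69]. Speed limits (rad/s): [2.22, 2.22, 2.79, 3.14, 3.14, 3.14].

### API

Orientations are given as [roll, pitch, yaw] about the fixed x, y, z axes, in that order (R = Rz(yaw) Ry(pitch) Rx(roll)).
In Python, from cell import * gives the robot as it stands. The module is installed in compiled form; this text tells all that it offers.
- The arm moves only by the tool arm_command, never from a script. Its arguments are lists of equal length, an entry for each row: "delta_pos": the shift along the world's x, y, z in units of 250 mm (1.0 is 250 mm), a list of three; "delta_rot": the turn, a rotation vector about the world's x, y, z in units of 90 degrees (1.0 is 90 degrees), a list of three; "claw": the closure, from 0 (fully open) to 1 (shut). In form: {"delta_pos": [[tx, ty, tz], ...], "delta_rot": [[wx, wy, wz], ...], "claw": [claw, ...]}. A call has exactly 5 rows; each row is the pose to reach, as a shift and turn from the pose commanded when the call began; what a row does not reach only later rows make up. A row lasts 1/12 s, in which the tool goes at most 41.7 mm and 7.16 degrees, less where a joint would pass 70% of its speed; a pose out of reach is approached as far as the arm can. A call with a number of a shift or a turn outside -1 to 1 is refused whole. A call with a gripper value outside its range is refused whole. The fingers move at their own pace and stop on an object; the grip force is fixed at half the most. Time passes only in rows, so rows that repeat a pose let the fingers close, or fill a call up. It gives the time, the measured TCP pose, the force, the opening and the grip force at its end, in the units of the state.
- state(): the state, without advancing time (a new reading comes with each control period).
- read_camera(name): name is "scene" or "top" or "wrist"; returns the picture (384x512x3 uint8, red, green, blue); there is no depth.
- calibration(name): a dict with "camera_matrix" (3x3 intrinsics, pixels), "T" (4x4, takes a point from camera to world coordinates). Camera axes: x right, y down, z forward; pixel columns grow to the right and rows downward; lengths in mm; the calibration is good to about 2 mm. The wrist camera is an equidistant fisheye: a pixel r from the principal point sees the ray r / f radians off the axis. A picture is of the moment at which its call begins: read the wrist's pose just before it. calibration takes no time and is no camera call; for the wrist camera it gives the pose at the moment of the call.
- job_done(): hands the job in; it is judged then, once.
The state is a dict: "t": time; "joints": joint angles; "qvel": joint speeds; "tau": joint torques, N m; "eef_pos": TCP position; "tcp_rot": TCP orientation; "ft_force": force on the tool from outside, world axes, zero at the start; "moment": the same for the moment, N m; "opening": opening from 0.0 (shut) to 1.0 (fully open); "grip_force": force on a finger pad.
Only numpy, scipy, OpenCV 4.12 (cv2) and the standard library are available. Lean on these libraries where they do the work, as an engineer would, in place of code of your own. Each camera call takes 0.05 s, during which the arm holds its last target. There are 200 camera calls.

### The job

Slide the stop bracket along the guide of the hub jig until its round hole stands over the threaded insert in the plate, then take the thumbscrew from the foam tray, put it down through both, feel for the thread start by turning it under light pressure until it drops fully home, and turn it clockwise until it is tight, so that it holds the bracket clamped. Do not force it, and leave the other things on the bench where they are.

Things in the scene. Friction and masses are not known exactly. Their poses are not given: they have to be found in the camera images.
- jig: Aluminium plate fixed to the bench, 100 (x) by 255 mm (y from -115 to +140) by 25 mm thick, turned up to 0.2 rad. Origin on the threaded insert's axis at the plate's underside; z up, y along the guide. Guide strips 5 mm high at x = +-33.8 mm leave a channel 55.6 mm wide. A black hub 41 mm wide, top 68 mm above the bench, sits at y = +112 mm.
- insert_axis (a point): Centre of the steel insert at the plate's top (z = 25 mm); the insert's face lies 2 mm deeper. It has a 12.4 mm core hole and across it a slot 9 x 29 mm, the thread start, that lets the cross bar through. The slot's direction is not measured: anywhere within 0.9 rad of the jig's x axis; it does not turn by hand. Counter-clockwise from the slot is a dead stop.
- bracket: Loose steel bracket, 0.2-0.3 kg, in the jig's channel (0.8 mm play each side), axes along the jig's. Origin under its foot on the axis of its round hole (24 mm). Foot 54 (x) by 107 (y, -45 to +62) by 6 mm; an upright 54 mm wide, 8 mm thick (y = 44 to 52 mm) rises to 51 mm: grip it across the 8 mm from above. Starts with its hole 18 to 45 mm from the insert, towards the jig's -y.
- bracket_hole (a point): Centre of the bracket's hole at the top of its foot, 6 mm above the bracket's origin.
- thumbscrew: Loose steel thumbscrew, 0.09 kg, upright in a tray slot, flange on the ribs. Origin on its axis at the flange's underside. Flange 32 mm wide, 5 mm thick; on it a flat spade head 30 mm long (x), 8 mm thick (y), from z = 5 to 28 mm: grip across the 8 mm. Shank 9 mm thick, 20.5 mm down; cross bar 6 mm thick, flat below, 20 mm long, along x like the head, centred at z = -17 mm.
- screw_tip (a point): Lower end of the shank, 20.5 mm below the screw's origin; 14.5 mm below the plate's top when fully home, flange on the bracket. From there about 70 degrees clockwise (from above) runs the bar under thread ramps, which raise the sprung insert 1 mm and clamp with some 12 N; then the thread is level up to a dead stop at about 105 degrees. Anywhere from 75 degrees on it stays locked.
- tray: Dark foam tray fixed on the bench, 128 (x) by 255 (y) by 45 mm high, turned up to 0.2 rad; origin at the centre of its underside. Five slots along y, 12 mm wide, 22 mm deep, 24 mm apart. The thumbscrew stands in the slot at x = -24 or +24 mm, within 50 mm of the middle, spade head along the slot; a pen lies in the other.
- pen: Green pen, 145 mm long, lying in a slot of the tray; leave it.
- long_mandrel: Turned steel press tool, 35 mm wide, 66 mm high, standing on the bench; leave it.
- short_mandrel: Turned steel press tool, 30 mm wide, 36 mm high, standing on the bench; leave it.
- tin: Small grey tin with a lid, 62 mm wide, 48 mm high; leave it.
- driver: Red-handled torque screwdriver, 188 mm long, lying at the back of the bench; leave it.
- masking_tape: Roll of tape, 104 mm wide, 25 mm high, lying at the right; leave it.

How it is judged (in metres and radians):
On the way, in this order (a step that is already met when the one before it is completed fails the run):
1. the bracket's hole stands over the insert (within 3 mm) (horizontal distance between bracket_hole and insert_axis below 0.003 m), for 0.2 s.
2. the thumbscrew is through both holes, its flange down on the bracket (horizontal distance between screw_tip and insert_axis below 0.003 m and z of screw_tip in the frame of jig below 0.0125 m), for 0.1 s.
At the end, for the whole second after the job is handed in: Bracket flat in its guide, hole within 3 mm of the insert axis; thumbscrew upright through both, tip within 3 mm of the axis and 2 mm of fully home, locked so that, let go, it presses the bracket with more than 5 N; both at rest (all of step 2 and horizontal distance between bracket_hole and insert_axis below 0.003 m and z of bracket_hole in the frame of jig below 0.033 m and angle between thumbscrew's own z axis and vertical below 0.08 rad and contact force between thumbscrew and bracket above 5 N and linear speed of each of thumbscrew, bracket below 0.01 m/s); the robot touches nothing.
It fails at once if the thumbscrew is forced against the jig or its insert before it is home (more than 45 N) (contact force between thumbscrew and jig above 45 N and z of screw_tip in the frame of jig above 0.0125 m).
It fails at once if the thumbscrew is wrenched against the insert's stop (more than 90 N) (contact force between thumbscrew and jig above 90 N).
It fails at once if the thumbscrew is forced against the bracket (more than 60 N) (contact force between thumbscrew and bracket above 60 N).
It fails at once if a bystander is moved (more than 30 mm) (distance of any of long_mandrel, short_mandrel, tin, driver, masking_tape, pen from where it was at the start of the episode above 0.03 m).
It also fails if it takes over 72 s, if anything falls off the work surface, if the arm or the gripper's body presses on something with over 40 N, if the wrist force passes 120 N, or if a joint passes its speed limit or range.

## Working session

There is one attempt and no reset: what is moved stays moved. The work goes in short steps, Python scripts to look and compute and a tool call to move; the robot and the scene stay as the last step left them, time stands still between calls to the robot, and variables do not carry over. Pictures are saved under pics/ and viewed, at most 10 in all, crops included, and the job is handed in when it is done.

Besides the shell and the picture viewer there is one more tool, called after ">>>" as name(argument=value, ...) on one line, values as JSON. arm_command: Moves the arm, as the interface text tells. Shifts and turns lie within -1 to 1; 1 stands for 250 mm of shift or 90 degrees of turn. Its arguments: {"type":"object","properties":{"delta_pos":{"type":"array"},"delta_rot":{"type":"array"},"claw":{"type":"array"}},"required":["delta_pos","delta_rot","claw"]}

```bash
mkdir -p pics; cat > h.py <<'E'
from cell import *
import numpy as np, cv2
def grab(n,f):
    c=calibration(n); im=read_camera(n); np.savez(f'pics/{f}.npz',im=im,K=c["camera_matrix"],T=c["T"]); cv2.imwrite(f'pics/{f}.png',im[...,::-1]); return im
def ray(f,u,v,fish=None):
    d=np.load(f'pics/{f}.npz');K=np.array(d['K']);T=d['T']
    x=(u-K[0,2])/K[0,0];y=(v-K[1,2])/K[1,1]
    if f.startswith('w'):
        r=np.hypot(x,y); s=np.sin(r)/max(r,1e-9); q=np.array([x*s,y*s,np.cos(r)])
    else: q=np.array([x,y,1.])
    q=T[:3,:3]@q; return T[:3,3],q/np.linalg.norm(q)
def atz(f,u,v,z):
    o,q=ray(f,u,v); return o+q*(z-o[2])/q[2]
def tri(*obs):
    A=np.zeros((3,3));b=np.zeros(3);L=[ray(*o) for o in obs]
    for o,q in L:
        P=np.eye(3)-np.outer(q,q);A+=P;b+=P@o
    p=np.linalg.solve(A,b); return p,[np.linalg.norm((np.eye(3)-np.outer(q,q))@(p-o)) for o,q in L]
E
python3 - <<'E'
from h import *
np.set_printoptions(precision=3,suppress=True)
ims=[grab(n,n[0]+'0') for n in("scene","top","wrist")]
print(state())
for n in("scene","top","wrist"):
    c=calibration(n);print(np.array(c["camera_matrix"]),c["T"])
cv2.imwrite('pics/a.png',cv2.resize(ims[1],(800,600),interpolation=cv2.INTER_CUBIC)[...,::-1])
E
```

```text
{'t': 0.15, 'joints': array([ 1.019,  0.491,  1.559,  0.   ,  1.092, -0.106]), 'qvel': array([-0.   , -0.001, -0.001,  0.001, -0.002, -0.   ]), 'tau': array([  0.002, -61.29 , -25.828,   0.069,   0.047,  -0.   ]), 'eef_pos': array([269.36 , 563.764, 214.202]), 'tcp_rot': array([-3.141, -0.   ,  2.696]), 'ft_force': array([-0.15 , -0.153, -0.652]), 'moment': array([ 0.015, -0.009,  0.03 ]), 'grip_force': 0.0, 'opening': 0.9969591355373892}
[[404.382   0.    253.492]
 [  0.    404.382 186.243]
 [  0.      0.      1.   ]] [[   0.844   -0.276    0.459   73.234]
 [  -0.535   -0.405    0.741 -748.615]
 [  -0.018   -0.872   -0.49   559.226]
 [   0.       0.       0.       1.   ]]
[[447.6     0.    260.429]
 [  0.    447.6   190.34 ]
 [  0.      0.      1.   ]] [[   0.007   -0.999    0.051  472.63 ]
 [  -1.      -0.007    0.002  -24.424]
 [  -0.002   -0.051   -0.999 1309.712]
 [   0.       0.       0.       1.   ]]
[[297.319   0.    259.743]
 [  0.    297.319 192.514]
 [  0.      0.      1.   ]] [[  0.43    0.877   0.212 209.737]
 [  0.903  -0.418  -0.103 592.63 ]
 [ -0.002   0.236  -0.972 384.361]
 [  0.      0.      0.      1.   ]]
```

View pics/a.png

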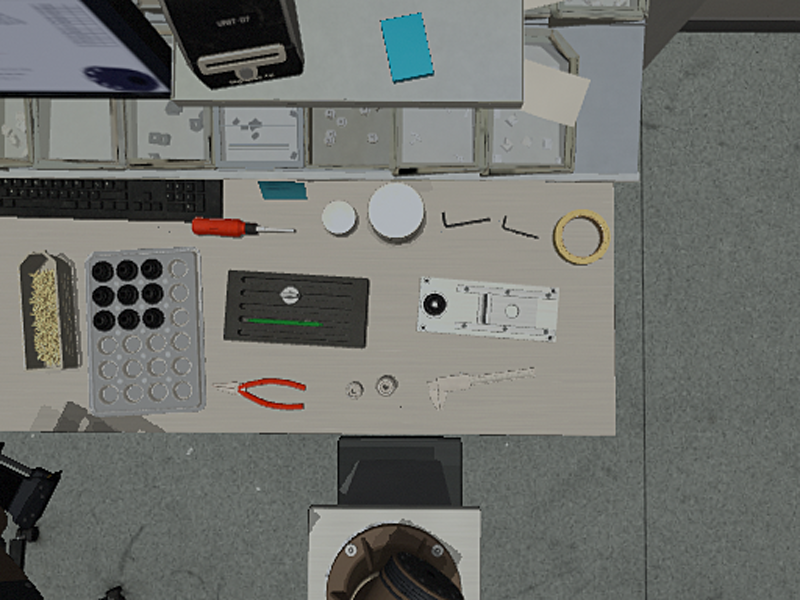

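View pics/w0.png

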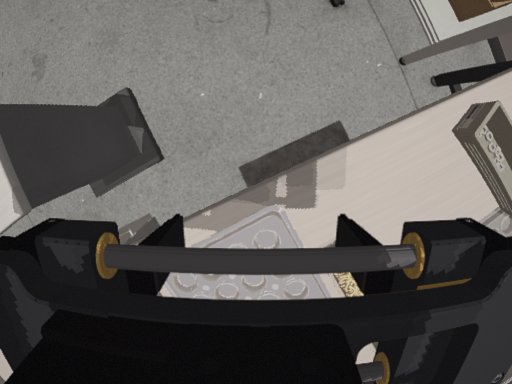

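The top view, in enlarged pixels, shows the jig with its hub at (434,305), the bracket upright at (485,308) and the bracket hole at (512,311). The screw head is at (290,295) and the tray is centred near (296,308). The wrist view shows only the parts tray and the fingers.

```bash
python3 - <<'E'
from h import *
np.set_printoptions(precision=1,suppress=True)
s=1.5625
for n,u,v,z in [('hub',434,305,68),('up',485,308,51),('hole',512,311,31),('screw',290,295,73),('jigTL',421,278,25),('jigBR',556,342,25),('jigTR',559,289,25),('jigBL',417,331,25),('trayTL',228,270,45),('trayTR',370,279,45),('trayBR',364,347,45),('trayBL',224,339,45)]:
    print(n,atz('t0',u/s,v/s,z))
im=np.load('pics/t0.npz')['im']
a=cv2.resize(im[165:235,260:365],(800,533),interpolation=cv2.INTER_CUBIC)
cv2.imwrite('pics/b.png',a[...,::-1])
im=np.load('pics/s0.npz')['im']
cv2.imwrite('pics/c.png',cv2.resize(im,(800,600),interpolation=cv2.INTER_CUBIC)[...,::-1])
E
```

```text
hub [523.1 -70.3  68. ]
up [ 519.  -162.8   51. ]
hole [ 514.6 -214.3   31. ]
screw [538.7 185.   73. ]
jigTL [574.4 -47.7  25. ]
jigBR [ 458.6 -295.8   25. ]
jigTR [ 555.9 -301.7   25. ]
jigBL [476.8 -40.9  25. ]
trayTL [584.9 303.1  45. ]
trayTR [570.3  45.2  45. ]
trayBR [447.2  54.7  45. ]
trayBL [459.8 307.7  45. ]
```

View pics/c.png

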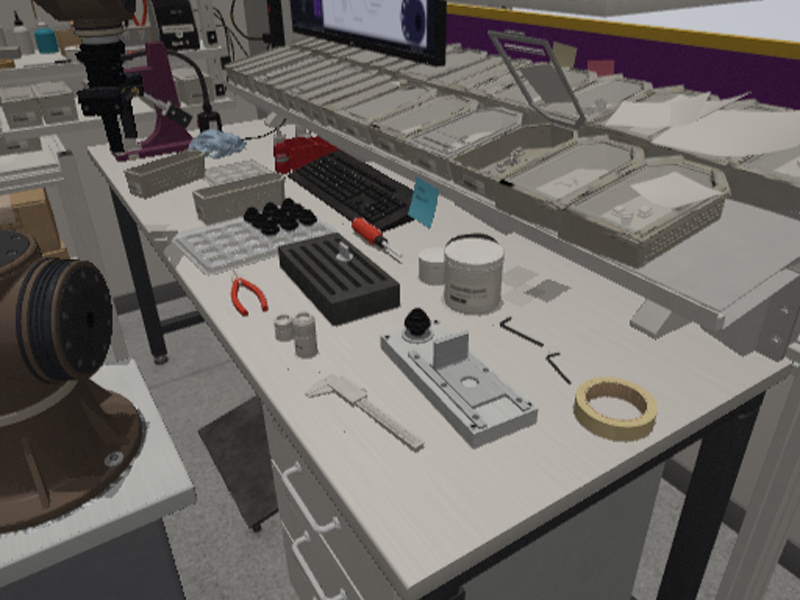

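The scene view shows the jig in the centre with the bracket (upright at (450,350)), the tray with the thumbscrew at (343,252), and clear space above all of it. The jig yaw is about -0.072 with the insert near (515,-184). The tray yaw is about -0.053.

>>> arm_command(delta_pos=[[0.08,-0.13,0],[0.16,-0.27,0],[0.24,-0.41,0],[0.32,-0.54,0],[0.4,-0.68,0]], delta_rot=[[0,0,0.02],[0,0,0.03],[0,0,0.04],[0,0,0.05],[0,0,0.06]], claw=[0,0,0,0,0])

```text
t: 0.57
eef_pos: [369.9, 392.5, 214.5]
tcp_rot: [-3.142, -0.0, 2.791]
ft_force: [1.6, 0.2, 0.1]
opening: 0.998
grip_force: 0.0
```

>>> arm_command(delta_pos=[[0.08,-0.13,0],[0.16,-0.27,0],[0.24,-0.41,0],[0.32,-0.54,0],[0.4,-0.68,0]], delta_rot=[[0,0,0.02],[0,0,0.03],[0,0,0.04],[0,0,0.05],[0,0,0.06]], claw=[0,0,0,0,0])

```text
t: 0.98
eef_pos: [470.1, 222.3, 214.7]
tcp_rot: [3.141, 0.0, 2.885]
ft_force: [0.7, 0.1, -0.7]
opening: 1.001
grip_force: 0.0
```

```bash
python3 - <<'E'
from h import *
grab('wrist','w1'); s=state();print(s['t'],s['joints'],s['eef_pos'],s['tcp_rot'],np.abs(s['qvel']).max())
E
```

```text
1.0333 [ 0.30480888  0.3433248   1.81217741 -0.00191258  0.98537627 -1.00712923] [473.19316201 217.50297997 214.59602196] [-3.14062565e+00  1.45509189e-03  2.88379137e+00] 0.19521722109780335
```

>>> arm_command(delta_pos=[[0.02,-0.16,0],[0.04,-0.32,0],[0.06,-0.48,0],[0.08,-0.64,0],[0.09,-0.82,0]], delta_rot=[[0,0,0.02],[0,0,0.03],[0,0,0.04],[0,0,0.05],[0,0,0.06]], claw=[0,0,0,0,0])

```text
t: 1.45
eef_pos: [491.8, 20.6, 214.6]
tcp_rot: [3.141, 0.0, 2.98]
ft_force: [0.4, 0.2, 0.4]
opening: 1.001
grip_force: 0.0
```

>>> arm_command(delta_pos=[[0.02,-0.16,0],[0.04,-0.32,0],[0.06,-0.48,0],[0.08,-0.64,0],[0.09,-0.82,0]], delta_rot=[[0,0,0.02],[0,0,0.03],[0,0,0.04],[0,0,0.05],[0,0,0.06]], claw=[0,0,0,0,0])

```text
t: 1.87
eef_pos: [514.1, -181.2, 214.6]
tcp_rot: [3.141, 0.0, 3.074]
ft_force: [0.4, 0.9, -0.2]
opening: 0.998
grip_force: 0.0
```

>>> arm_command(delta_pos=[[0,0,0],[0,0,0],[0,0,0],[0,0,0],[0,0,0]], delta_rot=[[0,0,0],[0,0,0],[0,0,0],[0,0,0],[0,0,0]], claw=[0,0,0,0,0])

```text
t: 2.28
eef_pos: [514.1, -178.0, 214.8]
tcp_rot: [3.141, -0.0, 3.074]
ft_force: [0.9, 0.0, 0.1]
opening: 0.999
grip_force: 0.0
```

```bash
python3 - <<'E'
from h import *
grab('wrist','w2'); s=state();print(s['t'],s['joints'],s['eef_pos'],s['tcp_rot'],np.abs(s['qvel']).max())
a=np.load('pics/w1.npz')['im'][60:260,100:400];b=np.load('pics/w2.npz')['im'][60:260,100:400]
cv2.imwrite('pics/d.png',np.vstack([cv2.resize(x,(450,300),interpolation=cv2.INTER_CUBIC) for x in(a,b)])[...,::-1])
E
```

```text
2.3333 [-4.54832499e-01  3.76113017e-01  1.75761895e+00  1.71548043e-04
  1.00775702e+00 -1.95854446e+00] [ 514.19689263 -178.05541885  214.82815207] [3.14149754e+00 1.50821716e-04 3.07441672e+00] 0.004210709151694412
```

View pics/d.png

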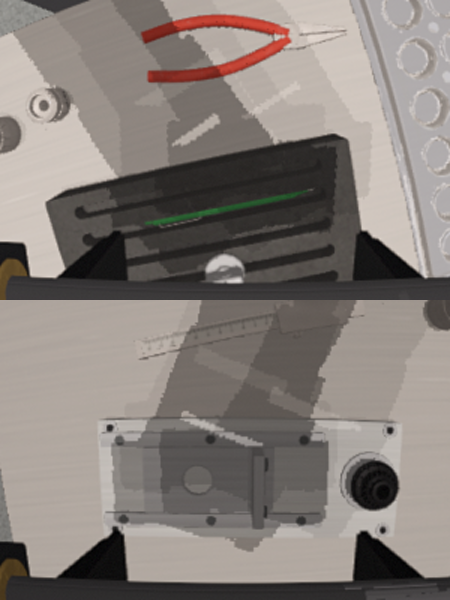

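The upper half shows the tray with the screw at crop (225,268), partly hidden by the gripper. The lower half shows the jig with the bracket hole at (198,481), the upright at (258,487) and the hub at (373,485). I'll enlarge the jig from the wrist and top cameras.

```bash
python3 - <<'E'
from h import *
b=np.load('pics/w2.npz')['im'][130:225,160:370]; t=np.load('pics/t0.npz')['im'][174:222,264:360]
A=cv2.resize(b,None,fx=3.5,fy=3.5,interpolation=cv2.INTER_CUBIC)
B=cv2.resize(t,None,fx=5.5,fy=5.5,interpolation=cv2.INTER_CUBIC)
o=np.zeros((A.shape[0]+B.shape[0],800,3),np.uint8);o[:A.shape[0],:A.shape[1]]=A;o[A.shape[0]:,:B.shape[1]]=B
o=cv2.convertScaleAbs(o,alpha=1.3)
print(A.shape,B.shape);cv2.imwrite('pics/e.png',o[...,::-1])
E
```

```text
(332, 735, 3) (264, 528, 3)
```

View pics/e.png

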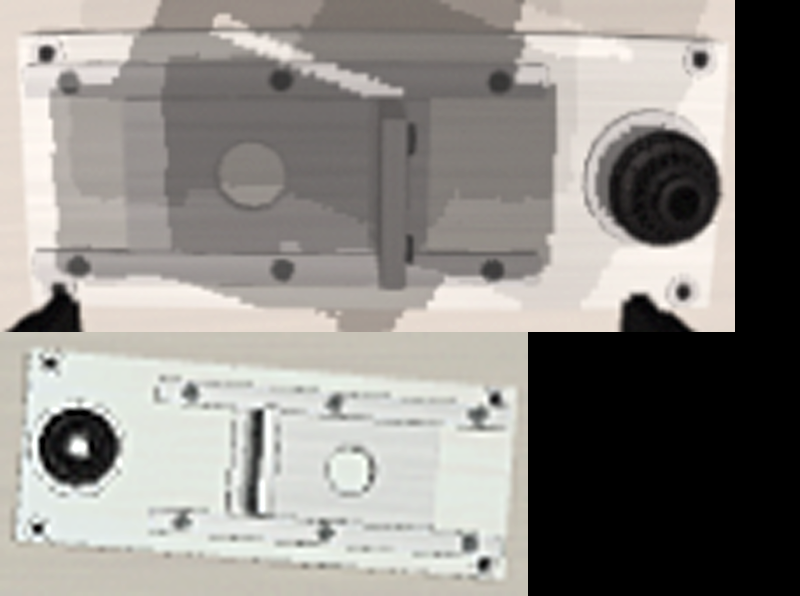

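In the wrist crop, the hole is at (252,175), the upright's top face at (396,204) and the corner screws at (46,53), (700,60) and (683,292). In the top crop, the hole is at (350,471), the upright's top at (264,462) and the corner screws at (50,363), (38,528), (495,399) and (484,565).

```bash
python3 - <<'E'
from h import *
np.set_printoptions(precision=1,suppress=True)
W=lambda u,v:('w2',160+(u+.5)/3.5-.5,130+(v+.5)/3.5-.5)
T=lambda u,v:('t0',264+(u+.5)/5.5-.5,174+(v-332+.5)/5.5-.5)
P={}
for n,w,t,z in [('hole',(252,175),(350,471),31),('up',(396,204),(264,462),51),('c1',(46,53),(484,565),25),('c2',(700,60),(38,528),25),('c3',(683,292),(50,363),25)]:
    print(n,tri(W(*w),T(*t)),atz(*W(*w),z),atz(*T(*t),z))
c4=atz(*T(495,399),25);print(c4, atz(*W(62,295),25))
E
```

```text
hole (array([ 514.9, -212.2,   34.1]), [np.float64(0.36192561328747463), np.float64(0.36192561328754547)]) [ 515.4 -212.2   31. ] [ 515.1 -213.    31. ]
up (array([ 518.2, -163.7,   76.9]), [np.float64(0.6489555220029497), np.float64(0.6489555220029632)]) [ 524.5 -163.5   51. ] [ 518.7 -166.1   51. ]
c1 (array([ 467. , -284.1,   22.3]), [np.float64(0.24682557987264306), np.float64(0.24682557987265308)]) [ 467.1 -283.2   25. ] [ 466.8 -283.7   25. ]
c2 (array([484.3, -51.2,  28.1]), [np.float64(0.08583076913214996), np.float64(0.08583076913210949)]) [484.5 -50.1  25. ] [484.4 -51.3  25. ]
c3 (array([570.6, -57. ,  26.8]), [np.float64(0.024085396986023314), np.float64(0.02408539698602115)]) [571.2 -56.4  25. ] [570.7 -57.   25. ]
[ 553.5 -289.7   25. ] [ 556.8 -288.4   25. ]
```

The points agree to about 1 mm: the foot top measures 34 against 31 and the plate 22 to 28 against 25. The insert is near (518.1,-182.8), so the slide is about 29.5 mm. The upright is at (518.5,-164.5). I'm going down to grip it.

>>> arm_command(delta_pos=[[0.017,0.054,-0.13],[0.017,0.054,-0.28],[0.017,0.054,-0.42],[0.017,0.054,-0.56],[0.017,0.054,-0.664]], delta_rot=[[0,0,-0.005],[0,0,-0.005],[0,0,-0.005],[0,0,-0.005],[0,0,-0.005]], claw=[0.3,0.3,0.3,0.3,0.3])

```text
t: 2.75
eef_pos: [517.8, -164.5, 46.5]
tcp_rot: [3.141, -0.001, 3.066]
ft_force: [1.0, -0.2, -0.2]
opening: 0.726
grip_force: 0.0
```

>>> arm_command(delta_pos=[[0,0,0],[0,0,0],[0,0,0],[0,0,0],[0,0,0]], delta_rot=[[0,0,0],[0,0,0],[0,0,0],[0,0,0],[0,0,0]], claw=[0.6,0.8,1,1,1])

```text
t: 3.17
eef_pos: [519.1, -165.9, 50.4]
tcp_rot: [-3.141, 0.003, 3.065]
ft_force: [-0.3, 0.0, -0.5]
opening: 0.406
grip_force: 0.0
```

>>> arm_command(delta_pos=[[0,0,0],[0,0,0],[0,0,0],[0,0,0],[0,0,0]], delta_rot=[[0,0,0],[0,0,0],[0,0,0],[0,0,0],[0,0,0]], claw=[1,1,1,1,1])

```text
t: 3.58
eef_pos: [518.4, -165.7, 48.8]
tcp_rot: [3.141, 0.0, 3.065]
ft_force: [-1.1, 1.0, 2.7]
opening: 0.085
grip_force: 30.0
```

>>> arm_command(delta_pos=[[0.001,0.02,0],[0.003,0.05,0],[0.005,0.08,0],[0.007,0.1,0],[0.009,0.12,0]], delta_rot=[[0,0,0],[0,0,0],[0,0,0],[0,0,0],[0,0,0]], claw=[1,1,1,1,1])

```text
t: 4.0
eef_pos: [520.8, -135.1, 48.8]
tcp_rot: [-3.141, 0.0, 3.065]
ft_force: [0.6, -4.4, 1.4]
opening: 0.081
grip_force: 30.0
```

>>> arm_command(delta_pos=[[0,0,0],[0,0,0],[0,0,0],[0,0,0],[0,0,0]], delta_rot=[[0,0,0],[0,0,0],[0,0,0],[0,0,0],[0,0,0]], claw=[1,1,1,1,1])

```text
t: 4.42
eef_pos: [520.7, -134.7, 48.8]
tcp_rot: [3.141, -0.0, 3.065]
ft_force: [1.2, 4.8, 6.7]
opening: 0.08
grip_force: 30.0
```

>>> arm_command(delta_pos=[[0,0,0],[0,0,0],[0,0,0],[0,0,0],[0,0,0]], delta_rot=[[0,0,0],[0,0,0],[0,0,0],[0,0,0],[0,0,0]], claw=[0.3,0.3,0.3,0.3,0.3])

```text
t: 4.83
eef_pos: [520.4, -135.7, 48.5]
tcp_rot: [3.141, -0.0, 3.065]
ft_force: [-0.7, -0.4, 0.6]
opening: 0.374
grip_force: 0.0
```

>>> arm_command(delta_pos=[[0,0,0.1],[0,-0.02,0.2],[0,-0.04,0.3],[0,-0.08,0.4],[0,-0.1,0.48]], delta_rot=[[0,0,0],[0,0,0],[0,0,0],[0,0,0],[0,0,0]], claw=[0.3,0.3,0,0,0])

```text
t: 5.25
eef_pos: [520.7, -161.5, 170.5]
tcp_rot: [-3.141, 0.001, 3.065]
ft_force: [0.6, 0.3, 0.4]
opening: 0.721
grip_force: 0.0
```

>>> arm_command(delta_pos=[[0,0,0],[0,0,0],[0,0,0],[0,0,0],[0,0,0]], delta_rot=[[0,0,0],[0,0,0],[0,0,0],[0,0,0],[0,0,0]], claw=[0,0,0,0,0])

```text
t: 5.67
eef_pos: [520.2, -160.4, 167.6]
tcp_rot: [3.141, -0.002, 3.065]
ft_force: [0.1, 0.2, 0.0]
opening: 0.993
grip_force: 0.0
```

```bash
python3 - <<'E'
from h import *
grab('wrist','w3'); s=state();print(s['t'],s['joints'],s['eef_pos'],s['tcp_rot'],np.abs(s['qvel']).max())
from math import *
K=np.load('pics/w3.npz');T=K['T'];k=K['K']
def proj(p):
    q=T[:3,:3].T@(np.array(p)-T[:3,3]);r=atan2(hypot(q[0],q[1]),q[2]);n=hypot(q[0],q[1]);return k[0,2]+k[0,0]*r*q[0]/n,k[1,2]+k[0,0]*r*q[1]/n
u,v=proj((518,-183,31));print(u,v)
x0,y0=int(u)-30,int(v)-24
a=cv2.resize(K['im'][y0:y0+48,x0:x0+60],(750,600),interpolation=cv2.INTER_CUBIC);print(x0,y0)
cv2.imwrite('pics/f.png',cv2.normalize(a,None,0,255,cv2.NORM_MINMAX)[...,::-1])
E
```

```text
5.7167 [-4.20505063e-01  4.33094222e-01  1.81012051e+00  1.35283474e-04
  9.00082152e-01 -1.91494665e+00] [ 520.31954844 -160.45524988  167.73456725] [ 3.14091802e+00 -1.56859024e-03  3.06515427e+00] 0.004731113748810995
238.0649832429761 184.725457624111
208 160
```

View pics/f.png

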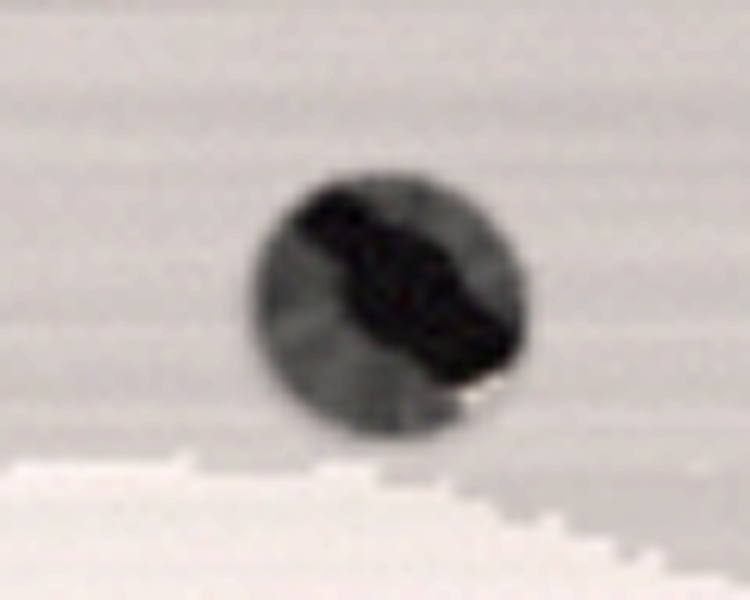

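The picture shows the insert through the bracket's hole. The hole's centre is at (390,305), the slot runs from (325,210) at upper left to (485,360) at lower right, and the core is near (400,290). I'll fit both by image code.

```bash
cat > fit.py <<'E'
from h import *
from math import *
from scipy.optimize import minimize
def rect(f,c,z,s=4,h=20):   # metric image: axes x,y world, s px/mm
    d=np.load(f'pics/{f}.npz');T=d['T'];k=d['K']
    n=int(2*h*s)+1;X,Y=np.meshgrid(np.linspace(-h,h,n)+c[0],np.linspace(-h,h,n)+c[1],indexing='ij')
    q=(np.stack([X,Y,np.full_like(X,z)],-1)-T[:3,3])@T[:3,:3];m=np.hypot(q[...,0],q[...,1]);r=np.arctan2(m,q[...,2])/m*k[0,0]
    g=cv2.cvtColor(d['im'],cv2.COLOR_RGB2GRAY)
    return X,Y,cv2.remap(g,(k[0,2]+r*q[...,0]).astype(np.float32),(k[1,2]+r*q[...,1]).astype(np.float32),cv2.INTER_CUBIC).astype(float)
def blob(f,c,z,thr):
    X,Y,I=rect(f,c,z);n,L,st,ce=cv2.connectedComponentsWithStats((I<thr).astype(np.uint8))
    j=L[I.shape[0]//2,I.shape[1]//2] or 1+st[1:,4].argmax();return X,Y,I,L==j
E
python3 - <<'E'
from fit import *
np.set_printoptions(precision=2,suppress=True)
c=(518,-183)
X,Y,I=rect('w3',c,31);print(np.percentile(I,[1,10,30,50,80]))
for thr in(110,125,140):
  X,Y,I,m=blob('w3',c,31,thr); 
  cn=max(cv2.findContours(m.astype(np.uint8),0,1)[0],key=len)
  (a,b),r=cv2.minEnclosingCircle(cn);e=cv2.fitEllipse(cn)
  print(thr,'hole',c[0]-20+e[0][1]/4,c[1]-20+e[0][0]/4,np.array(e[1])/4)
X,Y,I=rect('w3',c,23)
def cost(p):
    x,y,t=p;dx=X-x;dy=Y-y;a=dx*cos(t)+dy*sin(t);b=-dx*sin(t)+dy*cos(t)
    d=np.minimum(np.hypot(a,b)-6.2,np.maximum(abs(b)-4.5,abs(a)-14.5)); w=np.hypot(X-518,Y+183)<8.5
    M=1/(1+np.exp(np.clip(d/0.4,-30,30)));v=I[w];M=M[w]
    return -abs(np.corrcoef(v,M)[0,1])
best=min((minimize(cost,(518+i,-183+j,t),method='Nelder-Mead') for i in(-2,0,2) for j in(-2,0,2) for t in(-.9,-.4,0,.4,.9)),key=lambda r:r.fun)
print(best.x,best.fun)
E
```

```text
[13. 29. 80. 86. 88.]
110 hole 518.0 -183.0 [47.33 47.33]
125 hole 518.0 -183.0 [47.33 47.33]
140 hole 518.0 -183.0 [47.33 47.33]
[ 517.23 -181.9     0.67] -0.8869384191857643
  c /= stddev[:, None]
  c /= stddev[None, :]
```

```bash
python3 - <<'E' 2>/dev/null
from fit import *
np.set_printoptions(precision=2,suppress=True)
c=(517.5,-182.5)
for thr in(45,55,65):
  X,Y,I,m=blob('w3',c,31,thr)
  cn=max(cv2.findContours(m.astype(np.uint8),0,1)[0],key=len);e=cv2.fitEllipse(cn)
  print(thr,'hole',c[0]-20+e[0][1]/4,c[1]-20+e[0][0]/4,np.array(e[1])/4)
  hx,hy=c[0]-20+e[0][1]/4,c[1]-20+e[0][0]/4
X,Y,I=rect('w3',c,23)
for R in(6,8,9,10):
  w=np.hypot(X-hx,Y-hy)<R
  def cost(p):
    x,y,t=p;dx=X-x;dy=Y-y;a=dx*cos(t)+dy*sin(t);b=-dx*sin(t)+dy*cos(t)
    d=np.minimum(np.hypot(a,b)-6.2,np.maximum(abs(b)-4.5,abs(a)-14.5))
    return np.corrcoef(np.minimum(I[w],45),1/(1+np.exp(np.clip(d[w]/0.5,-30,30))))[0,1]
  b=min((minimize(cost,(hx+i,hy+j,t),method='Nelder-Mead') for i in(-1,1) for j in(-1,1) for t in(.5,.8)),key=lambda r:r.fun);print(R,b.x,b.fun)
E
```

```text
45 hole 517.1179714202881 -182.37883758544922 [20.89 21.71]
55 hole 517.2026386260986 -182.44866371154785 [21.94 22.48]
65 hole 517.2477130889893 -182.50140380859375 [22.76 23.23]
6 [ 517.35 -182.07    0.57] -0.8978205137746418
8 [ 517.31 -181.95    0.67] -0.895605593874489
9 [ 517.35 -181.94    0.71] -0.8996508169411132
10 [ 517.42 -181.95    0.75] -0.8972778072480485
```

The hole is at (517.2,-182.4) and the insert at (517.35,-181.95), so they agree to about 0.5 mm. The slot is at world angle about 0.73. Next I go to the tray and turn the gripper for the screw.

>>> arm_command(delta_pos=[[0.005,0.09,0.03],[0.01,0.18,0.06],[0.015,0.27,0.064],[0.02,0.36,0.064],[0.024,0.453,0.064]], delta_rot=[[0,0,-0.066],[0,0,-0.132],[0,0,-0.198],[0,0,-0.264],[0,0,-0.33]], claw=[0,0,0,0,0])

```text
t: 6.13
eef_pos: [526.5, -46.4, 184.3]
tcp_rot: [-3.141, -0.0, 2.541]
ft_force: [0.5, -0.2, 0.3]
opening: 0.997
grip_force: 0.0
```

>>> arm_command(delta_pos=[[0.005,0.09,0.03],[0.01,0.18,0.06],[0.015,0.27,0.064],[0.02,0.36,0.064],[0.024,0.453,0.064]], delta_rot=[[0,0,-0.066],[0,0,-0.132],[0,0,-0.198],[0,0,-0.264],[0,0,-0.33]], claw=[0,0,0,0,0])

```text
t: 6.55
eef_pos: [532.4, 66.9, 200.3]
tcp_rot: [-3.141, -0.0, 2.023]
ft_force: [0.1, -0.7, 0.0]
opening: 1.002
grip_force: 0.0
```

>>> arm_command(delta_pos=[[0.005,0.09,0.03],[0.01,0.18,0.06],[0.015,0.27,0.064],[0.02,0.36,0.064],[0.024,0.453,0.064]], delta_rot=[[0,0,-0.066],[0,0,-0.132],[0,0,-0.198],[0,0,-0.264],[0,0,-0.326]], claw=[0,0,0,0,0])

```text
t: 6.97
eef_pos: [538.4, 180.2, 216.2]
tcp_rot: [-3.141, 0.0, 1.511]
ft_force: [1.1, 0.2, 0.5]
opening: 1.0
grip_force: 0.0
```

>>> arm_command(delta_pos=[[0,0,0],[0,0,0],[0,0,0],[0,0,0],[0,0,0]], delta_rot=[[0,0,0],[0,0,0],[0,0,0],[0,0,0],[0,0,0]], claw=[0,0,0,0,0])

```text
t: 7.38
eef_pos: [538.6, 178.2, 216.6]
tcp_rot: [-3.141, 0.0, 1.516]
ft_force: [0.1, -0.1, -0.8]
opening: 0.998
grip_force: 0.0
```

```bash
python3 - <<'E'
from h import *
grab('wrist','w4'); s=state();print(s['t'],s['joints'],s['eef_pos'],s['tcp_rot'],np.abs(s['qvel']).max())
a=np.load('pics/w4.npz')['im'][90:240,160:360];b=np.load('pics/t0.npz')['im'][170:206,160:220]
A=cv2.resize(a,(680,510),interpolation=cv2.INTER_CUBIC)
cv2.imwrite('pics/g.png',A[...,::-1])
E
```

```text
7.4333 [ 2.03148109e-01  4.06991173e-01  1.70012473e+00 -7.51407408e-05
  1.03449059e+00  2.58200502e-01] [538.66970309 178.22603287 216.6422416 ] [3.14158955e+00 6.59844694e-05 1.51578233e+00] 0.005639119489972698
```

View pics/g.png

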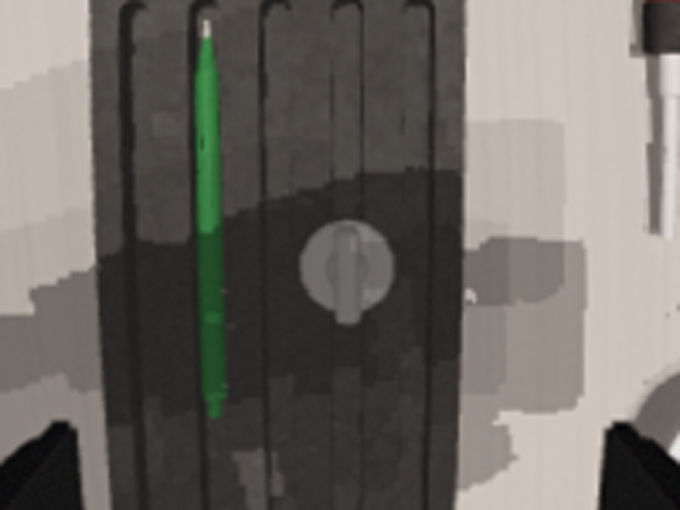

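The wrist view shows the screw in its slot, with the flange centred at crop (347,267) and the spade head along the slot at column 348. The pen is two slots to the left.

```bash
python3 - <<'E' 2>/dev/null
from fit import *
np.set_printoptions(precision=1,suppress=True)
W=lambda u,v:('w4',160+(u+.5)/3.4-.5,90+(v+.5)/3.4-.5)
T=('t0',(290+.5)/1.5625-.5,(295.5+.5)/1.5625-.5)
print('flange tri',tri(W(347,267),T))
for n,p in dict(c=(347,267),l=(300,267),r=(395,267),t=(347,220)).items(): print(n,atz(*W(*p),50))
# head edges along rows
for v in (240,300):
  print(atz(*W(335,v),73),atz(*W(361,v),73))
# top camera flange: bright blob
d=np.load('pics/t0.npz');g=cv2.cvtColor(d['im'],cv2.COLOR_RGB2GRAY);p=g[178:200,174:198]
n,L,st,ce=cv2.connectedComponentsWithStats((p>110).astype(np.uint8));j=1+st[1:,4].argmax();print(st[j],ce[j]+[174,178]);u,v=ce[j]+[174,178]
print(atz('t0',u,v,52), tri(W(347,267),('t0',u,v)))
E
```

```text
flange tri (array([540.5, 190.1,  45.3]), [np.float64(0.6735977582085267), np.float64(0.6735977582083782)])
c [541.2 190.8  50. ]
l [525.3 191.6  50. ]
r [557.3 189.9  50. ]
t [542.  206.7  50. ]
[537.9 203.2  73. ] [546.1 202.7  73. ]
[536.9 184.1  73. ] [545.1 183.7  73. ]
[ 5  6 12 11 75] [185.  188.4]
[540.9 190.3  52. ] (array([541.1, 190.7,  49.6]), [np.float64(0.08405554062841064), np.float64(0.08405554062839139)])
```

The screw axis is at (541.1,190.7) with the flange top at 49.6 (50 expected). I grasp it with the TCP at about 52.5.

>>> arm_command(delta_pos=[[0.01,0.05,-0.14],[0.01,0.05,-0.28],[0.01,0.05,-0.42],[0.01,0.05,-0.56],[0.01,0.05,-0.64]], delta_rot=[[0,0,0],[0,0,0],[0,0,0],[0,0,0],[0,0,0]], claw=[0.5,0.5,0.5,0.5,0.5])

```text
t: 7.85
eef_pos: [539.9, 190.6, 53.5]
tcp_rot: [-3.139, 0.001, 1.516]
ft_force: [0.3, 0.5, -0.3]
opening: 0.704
grip_force: 0.0
```

>>> arm_command(delta_pos=[[0,0,-0.016],[0,0,-0.016],[0,0,-0.016],[0,0,-0.016],[0,0,-0.016]], delta_rot=[[0,0,0],[0,0,0],[0,0,0],[0,0,0],[0,0,0]], claw=[0.6,0.6,0.6,0.7,0.7])

```text
t: 8.27
eef_pos: [541.8, 191.6, 54.3]
tcp_rot: [3.139, -0.001, 1.516]
ft_force: [0.0, -0.1, -0.2]
opening: 0.356
grip_force: 0.0
```

>>> arm_command(delta_pos=[[0,0,0],[0,0,0],[0,0,0],[0,0,0],[0,0,0]], delta_rot=[[0,0,0],[0,0,0],[0,0,0],[0,0,0],[0,0,0]], claw=[0.8,0.9,1,1,1])

```text
t: 8.68
eef_pos: [541.2, 191.6, 53.0]
tcp_rot: [3.141, -0.0, 1.516]
ft_force: [-1.4, -0.6, 3.9]
opening: 0.08
grip_force: 30.0
```

>>> arm_command(delta_pos=[[0,0,0],[0,0,0],[0,0,0],[0,0,0],[0,0,0]], delta_rot=[[0,0,0],[0,0,0],[0,0,0],[0,0,0],[0,0,0]], claw=[1,1,1,1,1])

```text
t: 9.1
eef_pos: [541.2, 191.5, 52.9]
tcp_rot: [3.141, -0.0, 1.516]
ft_force: [-0.8, 0.1, 5.9]
opening: 0.081
grip_force: 30.0
```

The grip is good. I lift, then carry it over with a -45° turn, which puts the bar at about 0.73.

>>> arm_command(delta_pos=[[0,0,0.04],[0,0,0.12],[0,0,0.22],[0,0,0.32],[0,0,0.4]], delta_rot=[[0,0,0],[0,0,0],[0,0,0],[0,0,0],[0,0,0]], claw=[1,1,1,1,1])

```text
t: 9.52
eef_pos: [541.1, 191.5, 154.7]
tcp_rot: [3.141, -0.0, 1.516]
ft_force: [0.5, -0.1, -1.0]
opening: 0.083
grip_force: 30.0
```

>>> arm_command(delta_pos=[[-0.005,-0.1,0],[-0.015,-0.25,0],[-0.025,-0.41,0],[-0.035,-0.57,0],[-0.046,-0.72,0]], delta_rot=[[0,0,-0.04],[0,0,-0.09],[0,0,-0.14],[0,0,-0.2],[0,0,-0.25]], claw=[1,1,1,1,1])

```text
t: 9.93
eef_pos: [529.1, 9.8, 153.2]
tcp_rot: [3.141, 0.0, 1.119]
ft_force: [0.3, 0.5, -1.2]
opening: 0.086
grip_force: 30.0
```

>>> arm_command(delta_pos=[[-0.005,-0.16,0],[-0.015,-0.32,0],[-0.025,-0.48,0],[-0.035,-0.64,0],[-0.046,-0.77,0]], delta_rot=[[0,0,-0.05],[0,0,-0.1],[0,0,-0.15],[0,0,-0.2],[0,0,-0.25]], claw=[1,1,1,1,1])

```text
t: 10.35
eef_pos: [517.6, -183.6, 153.1]
tcp_rot: [3.141, 0.0, 0.726]
ft_force: [0.7, 0.4, -1.0]
opening: 0.077
grip_force: 30.0
```

>>> arm_command(delta_pos=[[0,0,-0.04],[0,0,-0.1],[0,0,-0.17],[0,0,-0.24],[0,0,-0.3]], delta_rot=[[0,0,0],[0,0,0],[0,0,0],[0,0,0],[0,0,0]], claw=[1,1,1,1,1])

```text
t: 10.77
eef_pos: [517.8, -180.8, 76.9]
tcp_rot: [-3.141, 0.0, 0.731]
ft_force: [0.6, -0.7, -1.6]
opening: 0.078
grip_force: 30.0
```

>>> arm_command(delta_pos=[[0,0,0],[0,0,0],[0,0,0],[0,0,0],[0,0,0]], delta_rot=[[0,0,0],[0,0,0],[0,0,0],[0,0,0],[0,0,0]], claw=[1,1,1,1,1])

```text
t: 11.18
eef_pos: [518.5, -181.1, 78.6]
tcp_rot: [3.14, -0.001, 0.731]
ft_force: [0.1, 0.3, -0.4]
opening: 0.085
grip_force: 30.0
```

```bash
python3 - <<'E'
from h import *
grab('wrist','w5'); grab('top','t5');grab('scene','s5'); s=state();print(s['t'],s['joints'],s['eef_pos'],s['tcp_rot'],s['ft_force'],np.abs(s['qvel']).max())
a=np.load('pics/w5.npz')['im'][100:280,140:380];b=np.load('pics/s5.npz')['im'][200:290,240:360]
cv2.imwrite('pics/i.png',np.vstack([cv2.resize(x,(400,300),interpolation=cv2.INTER_CUBIC) for x in(a,b)])[...,::-1])
E
```

```text
11.3333 [-4.56393136e-01  5.63916787e-01  1.87973000e+00 -4.98371208e-05
  6.97069050e-01  3.83649958e-01] [ 518.24730706 -181.03664879   78.18736464] [ 3.14076759e+00 -2.98498212e-04  7.30791553e-01] [-0.44924023 -0.47662121 -1.6878263 ] 0.006073245124425366
```

View pics/i.png

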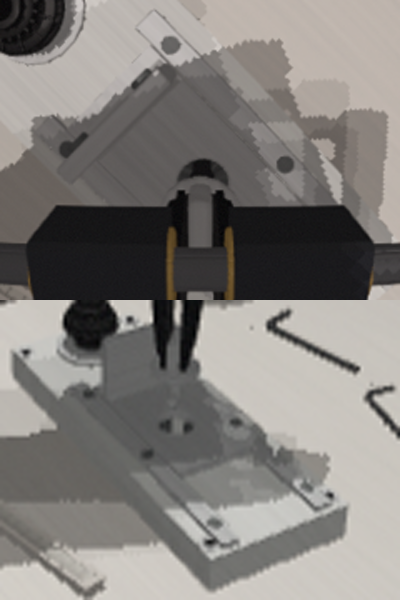

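The wrist view shows the screw centred over the hole. The scene view shows it hanging plumb just above the bracket. I'm going down gently and watching the force.

>>> arm_command(delta_pos=[[-0.001,-0.001,-0.02],[-0.002,-0.002,-0.04],[-0.002,-0.002,-0.06],[-0.002,-0.002,-0.068],[-0.002,-0.002,-0.068]], delta_rot=[[0,0,0],[0,0,0],[0,0,0],[0,0,0],[0,0,0]], claw=[1,1,1,1,1])

```text
t: 11.75
eef_pos: [517.3, -181.4, 59.8]
tcp_rot: [-3.14, 0.001, 0.731]
ft_force: [0.2, -0.8, -0.6]
opening: 0.081
grip_force: 30.0
```

>>> arm_command(delta_pos=[[0,0,-0.006],[0,0,-0.012],[0,0,-0.018],[0,0,-0.024],[0,0,-0.03]], delta_rot=[[0,0,0],[0,0,0],[0,0,0],[0,0,0],[0,0,0]], claw=[1,1,1,1,1])

```text
t: 12.17
eef_pos: [517.6, -181.5, 53.1]
tcp_rot: [3.141, -0.0, 0.731]
ft_force: [-0.3, -0.7, -0.3]
opening: 0.083
grip_force: 30.0
```

>>> arm_command(delta_pos=[[0,0,-0.002],[0,0,-0.004],[0,0,-0.006],[0,0,-0.008],[0,0,-0.008]], delta_rot=[[0,0,0],[0,0,0],[0,0,0],[0,0,0],[0,0,0]], claw=[1,1,1,1,1])

```text
t: 12.58
eef_pos: [517.6, -181.5, 51.1]
tcp_rot: [3.142, 0.0, 0.731]
ft_force: [0.4, -0.5, -0.2]
opening: 0.081
grip_force: 30.0
```

>>> arm_command(delta_pos=[[0,0,-0.002],[0,0,-0.004],[0,0,-0.006],[0,0,-0.008],[0,0,-0.008]], delta_rot=[[0,0,0],[0,0,0],[0,0,0],[0,0,0],[0,0,0]], claw=[1,1,1,1,1])

```text
t: 13.0
eef_pos: [517.6, -181.5, 49.1]
tcp_rot: [3.141, -0.0, 0.731]
ft_force: [0.1, -0.0, -0.5]
opening: 0.081
grip_force: 30.0
```

>>> arm_command(delta_pos=[[0,0,-0.002],[0,0,-0.004],[0,0,-0.006],[0,0,-0.008],[0,0,-0.01]], delta_rot=[[0,0,0],[0,0,0],[0,0,0],[0,0,0],[0,0,0]], claw=[1,1,1,1,1])

```text
t: 13.42
eef_pos: [517.7, -181.6, 46.6]
tcp_rot: [3.141, -0.0, 0.731]
ft_force: [1.4, -0.4, -0.2]
opening: 0.087
grip_force: 30.0
```

>>> arm_command(delta_pos=[[0,0,-0.003],[0,0,-0.007],[0,0,-0.01],[0,0,-0.014],[0,0,-0.018]], delta_rot=[[0,0,0],[0,0,0],[0,0,0],[0,0,0],[0,0,0]], claw=[1,1,1,1,1])

```text
t: 13.83
eef_pos: [517.6, -181.5, 42.1]
tcp_rot: [3.141, -0.0, 0.731]
ft_force: [0.9, -0.4, 0.3]
opening: 0.082
grip_force: 30.0
```

>>> arm_command(delta_pos=[[0,0,-0.002],[0,0,-0.004],[0,0,-0.006],[0,0,-0.007],[0,0,-0.008]], delta_rot=[[0,0,0],[0,0,0],[0,0,0],[0,0,0],[0,0,0]], claw=[1,1,1,1,1])

```text
t: 14.25
eef_pos: [517.7, -181.5, 40.2]
tcp_rot: [3.141, -0.0, 0.731]
ft_force: [1.0, -0.1, -0.8]
opening: 0.081
grip_force: 30.0
```

>>> arm_command(delta_pos=[[0,0,-0.002],[0,0,-0.003],[0,0,-0.004],[0,0,-0.004],[0,0,-0.004]], delta_rot=[[0,0,0],[0,0,0],[0,0,0],[0,0,0],[0,0,0]], claw=[1,1,1,1,1])

```text
t: 14.67
eef_pos: [517.6, -181.5, 39.2]
tcp_rot: [3.141, -0.0, 0.731]
ft_force: [1.7, -1.2, -1.3]
opening: 0.084
grip_force: 30.0
```

>>> arm_command(delta_pos=[[0,0,-0.001],[0,0,-0.002],[0,0,-0.002],[0,0,-0.002],[0,0,-0.002]], delta_rot=[[0,0,0],[0,0,0],[0,0,0],[0,0,0],[0,0,0]], claw=[1,1,1,1,1])

```text
t: 15.08
eef_pos: [517.6, -181.5, 38.9]
tcp_rot: [3.141, -0.0, 0.731]
ft_force: [0.4, -0.2, 5.5]
opening: 0.082
grip_force: 30.0
```

The screw is home: the flange touches at TCP z 38.9 with 5.5 N, and the tip is at about 10.5 mm. Now I turn it clockwise in small steps.

>>> arm_command(delta_pos=[[0,0,0],[0,0,0],[0,0,0],[0,-0.001,0],[0,-0.001,0]], delta_rot=[[0,0,-0.04],[0,0,-0.09],[0,0,-0.14],[0,0,-0.19],[0,0,-0.23]], claw=[1,1,1,1,1])

```text
t: 15.5
eef_pos: [517.8, -182.0, 38.9]
tcp_rot: [3.141, -0.0, 0.366]
ft_force: [0.7, -1.2, 5.3]
opening: 0.083
grip_force: 30.0
```

```bash
python3 -c "
from h import *
s=state();print(s['ft_force'],s['moment'],s['tcp_rot'])"
```

```text
[ 0.68018677 -1.19776705  5.34875449] [-0.20677112  0.0981078   0.01272646] [ 3.14083840e+00 -4.03736045e-04  3.65560330e-01]
```

>>> arm_command(delta_pos=[[0,0,0],[0,0,0],[0,0,0],[0,-0.001,0],[0,-0.001,0]], delta_rot=[[0,0,-0.05],[0,0,-0.1],[0,0,-0.15],[0,0,-0.2],[0,0,-0.25]], claw=[1,1,1,1,1])

```text
t: 15.92
eef_pos: [517.9, -182.3, 38.9]
tcp_rot: [3.141, -0.001, -0.027]
ft_force: [0.7, -1.3, 4.0]
opening: 0.079
grip_force: 30.0
```

>>> arm_command(delta_pos=[[0,0,0],[0,0,0],[0,0,0],[0,-0.001,0],[0,-0.001,0]], delta_rot=[[0,0,-0.05],[0,0,-0.1],[0,0,-0.15],[0,0,-0.2],[0,0,-0.25]], claw=[1,1,1,1,1])

```text
t: 16.33
eef_pos: [517.8, -182.6, 38.9]
tcp_rot: [3.141, -0.001, -0.419]
ft_force: [-0.2, -2.4, 4.8]
opening: 0.083
grip_force: 30.0
```

```bash
python3 -c "
from h import *
s=state();print(s['ft_force'],s['moment'],s['tcp_rot'])"
```

```text
[-0.16128829 -2.42849938  4.7589268 ] [-0.49913747  0.2222552   0.15911873] [ 3.14109096e+00 -8.32426252e-04 -4.19273993e-01]
```

>>> arm_command(delta_pos=[[0,0,0],[0,0,0],[0,0,0],[0,0,0],[0,0,0]], delta_rot=[[0,0,-0.03],[0,0,-0.07],[0,0,-0.1],[0,0,-0.14],[0,0,-0.17]], claw=[1,1,1,1,1])

```text
t: 16.75
eef_pos: [517.7, -182.7, 38.9]
tcp_rot: [3.141, -0.001, -0.686]
ft_force: [0.0, -3.1, 4.7]
opening: 0.084
grip_force: 30.0
```

```bash
python3 -c "
from h import *
s=state();print(s['ft_force'],s['moment'],s['tcp_rot'])"
```

```text
[ 0.02127369 -3.11064797  4.66770406] [-0.51212073  0.28067198  0.1509761 ] [ 3.14116108e+00 -7.44156754e-04 -6.85663296e-01]
```

>>> arm_command(delta_pos=[[0,0,0],[0,0,0],[0,0,0],[0,0,0],[0,0,0]], delta_rot=[[0,0,-0.03],[0,0,-0.06],[0,0,-0.1],[0,0,-0.1],[0,0,-0.1]], claw=[1,1,1,1,1])

```text
t: 17.17
eef_pos: [517.7, -182.6, 38.9]
tcp_rot: [3.141, -0.001, -0.839]
ft_force: [-0.6, -3.8, 5.3]
opening: 0.081
grip_force: 30.0
```

```bash
python3 -c "
from h import *
s=state();print(s['ft_force'],s['moment'],s['tcp_rot'])"
```

```text
[-0.57738703 -3.80968828  5.26887581] [-0.57659361  0.3297185  -0.172488  ] [ 3.14146240e+00 -6.40050270e-04 -8.38683091e-01]
```

The turn is 90° from the entry. I release, back off upward and check.

>>> arm_command(delta_pos=[[0,0,0],[0,0,0],[0,0,0],[0,0,0],[0,0,0]], delta_rot=[[0,0,0],[0,0,0],[0,0,0],[0,0,0],[0,0,0]], claw=[0.7,0.7,0.7,0.7,0.7])

```text
t: 17.58
eef_pos: [517.5, -182.1, 38.5]
tcp_rot: [3.141, 0.0, -0.84]
ft_force: [0.0, -0.1, 0.0]
opening: 0.294
grip_force: 0.0
```

>>> arm_command(delta_pos=[[0,0,0.04],[0,0,0.14],[0,0,0.28],[0,0,0.42],[0,0,0.54]], delta_rot=[[0,0,0],[0,0,0],[0,0,0],[0,0,0],[0,0,0]], claw=[0.7,0.7,0.7,0.7,0.6])

```text
t: 18.0
eef_pos: [517.5, -182.2, 176.5]
tcp_rot: [-3.141, -0.001, -0.84]
ft_force: [0.1, 0.4, 0.1]
opening: 0.332
grip_force: 0.0
```

>>> arm_command(delta_pos=[[0,0,0],[0,0,0],[0,0,0],[0,0,0],[0,0,0]], delta_rot=[[0,0,0],[0,0,0],[0,0,0],[0,0,0],[0,0,0]], claw=[0.3,0,0,0,0])

```text
t: 18.42
eef_pos: [517.2, -182.1, 172.6]
tcp_rot: [3.141, 0.002, -0.84]
ft_force: [-0.5, 0.5, -0.7]
opening: 0.663
grip_force: 0.0
```

```bash
python3 - <<'E'
from h import *
grab('wrist','w6'); s=state();print(s['t'],s['eef_pos'],s['tcp_rot'],s['ft_force'])
d=np.load('pics/w6.npz');a=d['im'][110:240,175:350];cv2.imwrite('pics/j.png',cv2.resize(a,None,fx=4,fy=4,interpolation=cv2.INTER_CUBIC)[...,::-1])
T=d['T'];print(np.degrees(np.arctan2(T[1,0],T[0,0])))
E
```

```text
18.4667 [ 517.2462157  -182.11182782  172.63310793] [ 3.14074926e+00  1.88051577e-03 -8.40069672e-01] [-0.98584275 -0.03575768 -0.45614835]
-138.07499966122256
```

View pics/j.png

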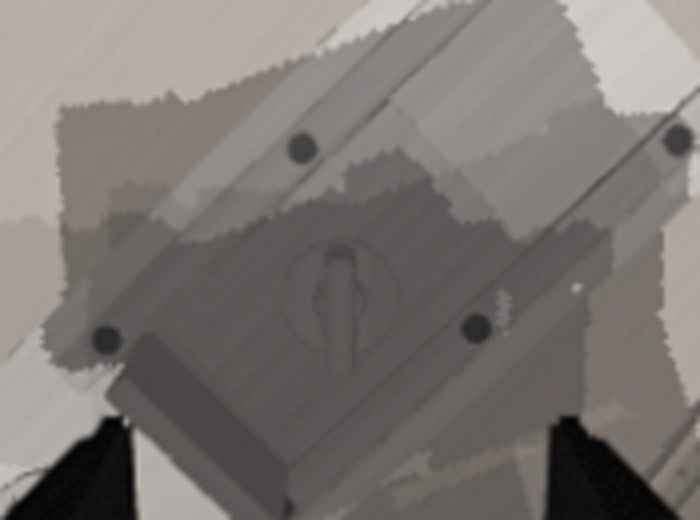

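The head is upright in the picture, still in line with the gripper, so there was no slip or spring-back. The flange lies flat, centred at (341,297). One position check comes before handing in.

```bash
python3 - <<'E'
from h import *
print(atz('w6',175+341.5/4-.5,110+297.5/4-.5,36))
E
```

```text
[ 516.80759163 -182.56417728   36.        ]
```

```bash
python3 -c "
from cell import *
print(job_done())"
```

```text
the job is handed in; nothing more can be done
None
```

I handed the job in at about 18.5 s: the bracket hole is about 0.5 mm from the insert, and the thumbscrew is home and turned 90° clockwise. The gripper has released it and is clear; the clamp force after release was not measured, and the hand-in returned no verdict.

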